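# Jack up the front of the desktop laser cutter and hold it

### The job

One of the laser cutter's front feet has to be changed: bring the lever jack to the cutter, set it flat on the bench with its saddle centred under the pad of the yellow lifting lug, and pump the handle until both front feet stand about 10 mm clear of the bench. Finish with the handle still held fully down on that last stroke, keeping it pressed so that the cutter cannot settle back while a colleague fits the new foot. Let the jack do all the lifting: do not shove or raise the cutter with the gripper, never lift it much higher than asked, and leave the other things where they are.

Things in the scene. Friction and masses are not known exactly. Their poses are not given: they have to be found in the camera images.
- jack_grip (a point): Centre of the black rubber carrying grip on top of the upright lever jack (0.95 kg, loose, red and black), 213 mm above its underside. Grip: 36 mm (jack x) by 26 mm (jack y) by 46 mm high; grasp from above across the 26 mm. Jack axes: +x to the toe and saddle, -x to the pump handle, z up. The rack bar (16 by 10 mm) stands below it on a base plate 70 wide, 5 high, from -100 to +70 mm in x.
- jack_saddle (a point): Centre of the top of the jack's saddle, an orange disc 34 mm across with a black rubber face, on the red toe plate. It lies 45 mm along jack +x from the bar and 18 mm above the jack's underside when fully lowered, and rises with the carriage. Axes as the jack's.
- rise (a joint): How far the saddle, carriage and pump handle have climbed the bar, m: 0 lowered (at the start) to 0.052. A full stroke raises it about 9.5 mm while the handle is down; as the handle comes back up it settles about 2 mm on to the next catch of the rack (about 7.5, 15, 23, 31 mm): 8 mm net a stroke. It yields 1 to 2 mm under the load. It does not come down again by itself.
- lift: The jack's red carriage on the bar with its toe plate and orange saddle: reaches 24 mm to -x and 62 mm to +x of the bar (origin at the centre of the jack's underside when lowered; axes as the jack's).
- stroke (a joint): Angle of the pump handle, rad: 0 fully up (a spring brings it back when let go), 0.6 fully down on its stop. A stroke below about 0.55 may not catch, nor one begun before the handle is back up. Pressing near the end takes 3 to 6 N without load, 8 to 13 N with the cutter on the saddle; over 15 N on the stop before the saddle is loaded can tip the jack.
- handle_end (a point): Point on the top face of the pump handle's black grip (80 long, 24 wide, 16 mm thick), 150 mm out from the hinge pin, 22 mm short of its end, 8 mm above its middle plane. The pin lies along jack y, at jack x = +9.5 mm, 135 mm above the jack's underside when lowered. Handle axes: -x outwards, z out of the top face. Handle up: -x points 0.3 rad above level; fully down: 0.3 rad below.
- pump: The pump handle of the jack, dark steel fork and arm with a black rubber grip with a red collar (origin at its hinge pin).
- lift_pad (a point): Centre of the underside of the round black pad (26 mm across) below the cutter's yellow lifting lug; 30 mm above the bench at the start. The lug, 56 mm wide and 8 mm thick, stands out 50 mm from the middle of the cutter's front; this point is 30 mm out from the front. A round black and yellow mark on the lug's top lies straight above it. Cutter axes: -x out of its front, z up.
- cutter: Desktop laser cutter, white case with black lower band, grey lid, amber window; 6.5 kg, 340 mm deep (x), 420 mm wide (y), 159 mm high, loose on four round rubber feet that hold its case 40 mm above the bench. Origin at the centre of its footprint, level with the feet's undersides; front to -x.
- front_foot_a (a point): Underside of one front foot (36 mm across), 140 mm from the cutter's centre to the front (-x) and 170 mm to -y; height above the bench 0 at the start. Raising the lift pad by 10 mm raises the front feet by about 8 mm: the cutter tips about its rear feet, 140 mm behind its centre.
- front_foot_b (a point): Underside of the other front foot, 170 mm to the cutter's +y; otherwise as front_foot_a.
- new_foot: Bystander: the new black rubber foot, 36 mm across and 40 mm high, origin under its centre.
- wrench: Bystander: steel wrench, 170 mm long, lying flat.
- tape: Bystander: roll of yellow tape lying flat, 104 mm across, 24 mm high.
- level: Bystander: orange spirit level, 230 by 22 mm, 48 mm high, standing loose at the back of the cutter's lid (lid top 157 mm above the bench); it may ride up with the cutter.
- cleaner: Bystander: white cleaner bottle with blue cap, 60 mm across, 170 mm high.
- plywood: Bystander: plywood offcut, 130 by 90 by 6 mm, lying flat.
- screws: Bystander: open aluminium cup of screws, 68 mm across, 45 mm high.

How it is judged:
On the way, in this order (a step that is already met when the one before it is completed fails the run):
1. the jack stands flat on the bench with its lowered saddle centred under the lift pad (within 10 mm) (horizontal distance between jack_saddle and lift_pad below 0.01 m and angle between jack_grip's own z axis and vertical below 0.06 rad and height (world z) of jack_grip below 0.217 m and value of joint rise below 0.004 m), for 0.2 s.
2. the saddle has been pumped up by two catches of the rack and the handle has come back up (horizontal distance between jack_saddle and lift_pad below 0.01 m and angle between jack_grip's own z axis and vertical below 0.06 rad and value of joint rise above 0.01 m and value of joint stroke below 0.12 rad), for 0.05 s.
3. the jack carries the front of the cutter: both front feet are off the bench (height (world z) of each of front_foot_a, front_foot_b above 0.004 m and contact force between lift and cutter above 8 N), for 0.1 s.
At the end, for the whole second after the job is handed in: Gripper holds the handle down (over 0.52 rad, 1.5 N); jack flat, saddle within 10 mm of the pad's centre and carrying the cutter (over 8 N); both front feet 6.5 to 13.5 mm off the bench, still; robot not touching the cutter; cutter within 15 mm of its start (horizontal distance between jack_saddle and lift_pad below 0.01 m and angle between jack_grip's own z axis and vertical below 0.06 rad and value of joint stroke above 0.52 rad and contact force between the fingers and pump above 1.5 N and contact force between lift and cutter above 8 N and height (world z) of front_foot_a between 0.0065 and 0.0135 m and height (world z) of front_foot_b between 0.0065 and 0.0135 m and contact force between each of the arm, the fingers and cutter below 0.5 N and distance of cutter from where it was at the start of the episode below 0.015 m and height (world z) of jack_grip below 0.217 m and linear speed of cutter below 0.02 m/s); the arm keeps its last pose, push and grip.
It fails at once if the cutter is shoved more than 20 mm (distance of cutter from where it was at the start of the episode above 0.02 m).
It fails at once if the gripper itself pushes or lifts the cutter hard (over 10 N) (contact force between the fingers and cutter above 10 N).
It fails at once if the front of the cutter is lifted much too high (a foot over 20 mm) (height (world z) of any of front_foot_a, front_foot_b above 0.02 m).
It fails at once if the jack is tipped over (more than 0.35 rad) (angle between jack_grip's own z axis and vertical above 0.35 rad).
It fails at once if a bystander is moved by more than 30 mm (distance of any of new_foot, wrench, tape, level, cleaner, plywood, screws from where it was at the start of the episode above 0.03 m).
It also fails if it takes over 58 s, if anything falls off the work surface, if the arm or the gripper's body presses on something with over 40 N, if the wrist force passes 120 N, or if a joint passes its speed limit or range.

### The arm

A 6-joint arm with a two-finger parallel gripper is mounted at the origin on the work surface. World frame = base frame: x ahead of the robot, y to its left, z up, the work surface at z = 0. Lengths are in m, angles in rad, forces in N, time in s.
With the tool pointing down it reaches from about 0.35 to 0.775 m from the base axis. Payload 5.5 kg.
Tool frame: the origin (TCP) lies between the finger pads; the fingertips stand 11 mm ahead of it and the grasp point (between the pads) lies 8 mm behind it (tips_ahead is the distance from the TCP to the fingertips, in m); z points along the fingers, y is the line along which they close (so a half turn about z gives the same grasp; the last joint's range is limited). The gripper opens to 85 mm and grips with 20 to 120 N. Pads are 22 mm wide; open, the fingers measure 114 mm over their backs; the gripper's body (76 mm by 85 mm) begins 54 mm behind the grasp point. The pads swing forward as they close: fully open they stand 13 mm farther back than shut.
Start: joints at [1.161, 0.313, 0.046, 1.304, 0, 1.431], TCP at [0.153, 0.554, 0.242] pointing down, gripper open.
Joint ranges: [-2.76, 2.76], [-0.86, 1.69], [-1.03, 1.26], [-2.2, 2.34], [-1.47, 1.5], [-3.14, 3.14]. Speed limits (rad/s): [2.57, 2.57, 3.14, 3.14, 3.14, 3.14].

### API

Orientations are given as a unit quaternion [w, x, y, z].
In Python, from workcell import * gives the robot as it stands. The module is installed in compiled form; this text tells all that it offers.
- The arm moves only by the tool jog_arm, never from a script. Its argument "moves" is a list of rows, each an object with "fingers": the closure, from 0 (fully open) to 1 (shut); "slide": the shift along the tool's x, y, z in mm, a list of three; "angular": the turn, a rotation vector about the tool's x, y, z in degrees, a list of three. A call has 1 to 10 rows; each row is the pose to reach, as a shift and turn from the pose commanded when the call began, along the tool's axes at that moment; what a row does not reach only later rows make up. A row lasts 1/12 s, in which the tool goes at most 41.7 mm and 7.16 degrees, less where a joint would pass 70% of its speed; a pose out of reach is approached as far as the arm can. A call with a gripper value outside its range is refused whole. The fingers move at their own pace and stop on an object; "squeeze" is the grip in N (left out, the last holds). Time passes only in rows, so rows that repeat a pose let the fingers close. It gives the time, the measured TCP pose, the force, the opening and the grip force at its end, in the units of the state.
- get_state(): the state, without advancing time (a new reading comes with each control period).
- read_camera(name): name is "side" or "top" or "wrist"; returns a dict with "color" (400x640x3 uint8, red, green, blue), "fovy" (degrees; the focal length in pixels is half the picture's height over the tangent of half this angle, whatever the lens; pixels are square), "cx", "cy" (the principal point, pixels), "D" ([k1, k2, p1, p2, k3] as OpenCV has them; the pictures are not rectified), "world_from_camera" (4x4, takes a point from camera to world coordinates); the wrist camera has in their place "tool_from_camera" (4x4, takes a point from camera to tool coordinates, whose origin is the TCP and whose axes are the flange's). Camera axes: x right, y down, z forward; pixel columns grow to the right and rows downward; lengths in m; the calibration is good to about 2 mm. A picture is of the moment at which its call begins: read the wrist's pose just before it. There is no depth.
- hand_in(): hands the job in; it is judged then, once.
Trained networks look in a picture, given as the dict that the camera call returned (one of the last four; its "shot" number tells which), for a name from the list of things; names that differ only in an ending like _2 or _b are one class to them, and where a whole thing is asked for, a point or a joint stands for the part that bears it (a point fixed in the world has none). Each returns a list of dicts, best first, with "p" (0 to 1); they miss things now and then, are a little off and sometimes report something else, mostly with a low value. They report only what shows in the picture. A call takes as long as a camera call.
- look_for(target, picture): "point" ([column, row] in pixels, amid what is visible of it).
- tip_of(target, picture): "point" ([column, row] in pixels: a listed point, or the origin of a listed thing).
The state is a dict: "clock": time; "joint_pos": joint angles; "qvel": joint speeds; "tau": joint torques, N m; "tcp_pos": TCP position; "orientation": TCP orientation; "wrist_force": force on the tool from outside, world axes, zero at the start; "ft_torque": the same for the moment, N m; "finger_gap": finger opening in m; "grip_force": force on a finger pad.
Only numpy, scipy, OpenCV 4.12 (cv2) and the standard library are available. Lean on these libraries where they do the work, as an engineer would, in place of code of your own. Each camera call takes 0.05 s, during which the arm holds its last target. There are 200 camera calls.

## Working session

There is one attempt and no reset: what is moved stays moved. The work goes in short steps, Python scripts to look and compute and a tool call to move; the robot and the scene stay as the last step left them, time stands still between calls to the robot, and variables do not carry over. Pictures are saved under pics/ and viewed, at most 10 in all, crops included, and the job is handed in when it is done.

Besides the shell and the picture viewer there is one more tool, called after "Call:" as name(argument=value, ...), one argument or row to a line, values as JSON. jog_arm: Moves the arm, as the interface text tells. Its arguments: {"type":"object","properties":{"moves":{"type":"array","items":{"type":"object","properties":{"fingers":{"type":"number"},"slide":{"type":"array","items":{"type":"number"}},"angular":{"type":"array","items":{"type":"number"}}}}},"squeeze":{"type":"number"}},"required":["moves"]}

```bash
mkdir -p pics; cat > h.py <<'E'
from workcell import *
import numpy as np, cv2
from scipy.spatial.transform import Rotation as R
def K(p):
    f=p["color"].shape[0]/2/np.tan(np.radians(p["fovy"])/2)
    return np.array([[f,0,p["cx"]],[0,f,p["cy"]],[0,0,1.]])
def Rt(s): return R.from_quat(s["orientation"],scalar_first=True)
def shot(name):
    s=get_state(); p=read_camera(name)
    if "world_from_camera" in p: T=np.array(p["world_from_camera"])
    else:
        W=np.eye(4); W[:3,:3]=Rt(s).as_matrix(); W[:3,3]=s["tcp_pos"]; T=W@np.array(p["tool_from_camera"])
    p["T"]=T; return p
def ray(p,uv):
    q=cv2.undistortPoints(np.array([[uv]],float),K(p),np.array(p["D"],float))[0,0]
    return p["T"][:3,3],p["T"][:3,:3]@np.array([q[0],q[1],1.])
def at_z(p,uv,z):
    o,d=ray(p,uv); return o+d*(z-o[2])/d[2]
def tri(obs):
    A=np.zeros((3,3));b=np.zeros(3)
    for p,uv in obs:
        o,d=ray(p,uv); d=d/np.linalg.norm(d); M=np.eye(3)-np.outer(d,d); A+=M;b+=M@o
    x=np.linalg.solve(A,b)
    return x,[float(np.linalg.norm(np.cross(x-ray(p,uv)[0],ray(p,uv)[1]/np.linalg.norm(ray(p,uv)[1])))) for p,uv in obs]
def proj(p,X):
    Ti=np.linalg.inv(p["T"]); return cv2.projectPoints(np.array([X],float),cv2.Rodrigues(Ti[:3,:3])[0],Ti[:3,3],K(p),np.array(p["D"],float))[0][0,0]
def save(p,n): cv2.imwrite(f"pics/{n}.png",p["color"][...,::-1])
def total(world_d,s=None):  # world vector (m) -> tool mm
    return Rt(s or get_state()).inv().apply(world_d)*1000
E
python3 - <<'E'
from h import *
np.set_printoptions(precision=4,suppress=True)
P={n:shot(n) for n in("side","top")}
for n,p in P.items(): save(p,n+"0"); print(n,p["T"][:3,3],p["T"][:3,2])
for t in["jack_grip","jack_saddle","handle_end","lift_pad","cutter","front_foot_a","new_foot","wrench","tape","cleaner","plywood","screws","level"]:
    o=[]
    for n,p in P.items():
        r=tip_of(t,p); print(t,n,[(np.round(d["point"],1).tolist(),round(d["p"],2)) for d in r[:2]])
        if r:o.append((p,r[0]["point"]))
    if len(o)==2: print("   ",*tri(o))
print(get_state())
E
```

```text
side [ 0.7044 -0.9432  1.35  ] [-0.112   0.6224 -0.7746]
top [0.4227 0.0122 1.2162] [ 0.1126  0.0229 -0.9934]
jack_grip side [([327.0, 149.1], 0.93), ([382.1, 157.6], 0.17)]
jack_grip top [([268.5, 206.1], 0.65)]
    [0.5154 0.1804 0.2042] [0.0010574503046917264, 0.001057450304691679]
jack_saddle side [([320.8, 197.9], 0.8), ([368.3, 132.3], 0.38)]
jack_saddle top [([293.6, 214.2], 0.79)]
    [0.5068 0.1283 0.0242] [0.0003863933190696573, 0.0003863933190698586]
handle_end side [([342.3, 129.1], 0.59), ([379.0, 156.5], 0.35)]
handle_end top [([223.2, 192.4], 0.65)]
    [0.5488 0.3135 0.175 ] [0.0043496693035777086, 0.004349669303577747]
lift_pad side [([319.2, 244.4], 0.79)]
lift_pad top [([352.6, 202.5], 0.77)]
    [ 0.5428 -0.0608  0.0335] [0.004878808808028983, 0.004878808808029014]
cutter side [([305.7, 305.1], 0.76)]
cutter top []
front_foot_a side []
front_foot_a top []
new_foot side [([397.6, 232.9], 0.43), ([325.5, 149.0], 0.37)]
new_foot top [([320.8, 139.5], 0.49), ([183.1, 176.8], 0.27)]
    [ 0.7678  0.05   -0.003 ] [0.006828440379821584, 0.006828440379821573]
wrench side 
[... 758 characters left out ...]
0024819684165380703, 0.002481968416538226]
level side [([283.8, 319.5], 0.83), ([303.7, 305.7], 0.34)]
level top [([470.1, 214.6], 0.97)]
    [ 0.5082 -0.3845  0.1536] [0.0002634161251516327, 0.0002634161251516312]
{'clock': 1.4, 'joint_pos': array([1.1614, 0.3132, 0.0461, 1.3036, 0.    , 1.4312]), 'qvel': array([ 0.0011, -0.0013, -0.    ,  0.0024,  0.0009, -0.0012]), 'tau': array([ -0.0001, -48.0464,  29.8808,   0.0004,  -0.0003,  -0.    ]), 'tcp_pos': array([0.1533, 0.5542, 0.2423]), 'orientation': array([0.    , 0.1345, 0.9909, 0.0001]), 'wrist_force': array([ 0.2492, -0.5364, -1.2091]), 'ft_torque': array([ 0.0442, -0.0304, -0.0319]), 'grip_force': 0.0, 'finger_gap': 0.08550415799996532}
```

View pics/side0.png

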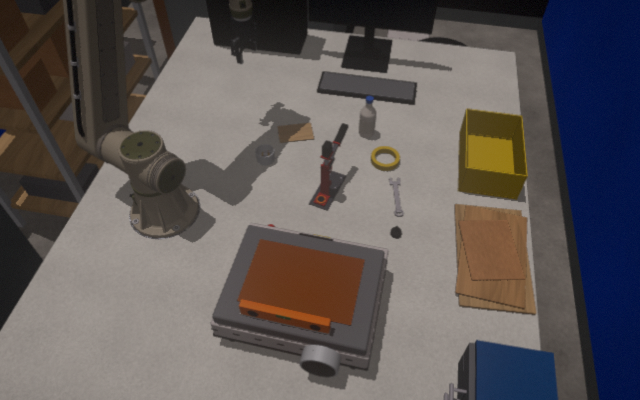

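View pics/top0.png

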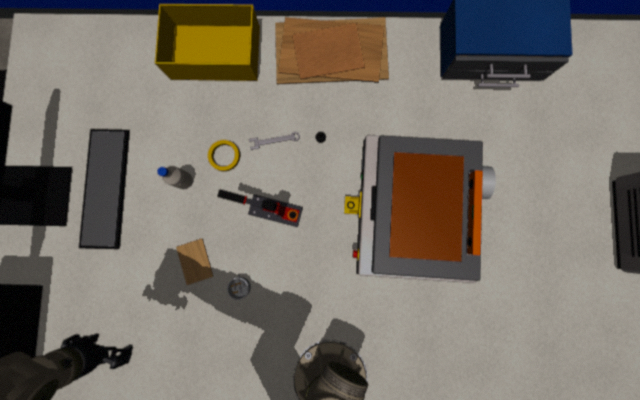

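The side view shows the jack at about (330,180) with the cutter below it at (305,290). The top view has the jack grip at (268,206), saddle at (293,214), handle end at (223,192) and lug at (352,204). The path between jack and lug is clear, so I'm moving over the jack.

Call:
jog_arm(
  moves=[
    {"fingers": 0,"slide": [-30,-15,-25],"angular": [0,0,6]},
    {"fingers": 0,"slide": [-62,-34,-45],"angular": [0,0,13]},
    {"fingers": 0,"slide": [-95,-54,-60],"angular": [0,0,20]},
    {"fingers": 0,"slide": [-129,-75,-75],"angular": [0,0,27]},
    {"fingers": 0,"slide": [-163,-96,-90],"angular": [0,0,34]},
    {"fingers": 0,"slide": [-197,-117,-100],"angular": [0,0,41]},
    {"fingers": 0,"slide": [-231,-138,-115],"angular": [0,0,48]},
    {"fingers": 0,"slide": [-265,-159,-130],"angular": [0,0,55]},
    {"fingers": 0,"slide": [-299,-180,-145],"angular": [0,0,62]},
    {"fingers": 0,"slide": [-333,-200,-150],"angular": [0,0,69]},
  ],
)

```text
clock: 2.23
tcp_pos: [0.4199, 0.2735, 0.3942]
orientation: [0.001, 0.674, 0.739, 0.002]
wrist_force: [0.3, 0.5, 0.4]
finger_gap: 0.0854
grip_force: 0.0
```

Call:
jog_arm(
  moves=[
    {"fingers": 0,"slide": [-30,26,-2],"angular": [0,0,6]},
    {"fingers": 0,"slide": [-60,50,-4],"angular": [0,0,12]},
    {"fingers": 0,"slide": [-90,74,-6],"angular": [0,0,18]},
    {"fingers": 0,"slide": [-102,86,-6],"angular": [0,0,18]},
    {"fingers": 0,"slide": [-102,86,-6],"angular": [0,0,18]},
    {"fingers": 0,"slide": [-102,86,-6],"angular": [0,0,18]},
  ],
)

```text
clock: 2.73
tcp_pos: [0.5146, 0.1811, 0.3973]
orientation: [-0.001, 0.78, 0.626, -0.0]
wrist_force: [0.1, -0.1, 0.2]
finger_gap: 0.0856
grip_force: 0.0
```

```bash
python3 - <<'E'
from h import *
np.set_printoptions(precision=4,suppress=True)
s=get_state();print(s["tcp_pos"],Rt(s).as_matrix(),s["joint_pos"])
P={n:shot(n) for n in("wrist","side","top")}
save(P["wrist"],"w1"); print(P["wrist"]["T"])
for t in["jack_grip","jack_saddle","handle_end","lift_pad"]:
    o=[]
    for n,p in P.items():
        r=tip_of(t,p); print(t,n,[(np.round(d["point"],1).tolist(),round(d["p"],2)) for d in r[:2]])
        if r:o.append((p,r[0]["point"]))
    if len(o)>=2: print("   ",*tri(o))
E
```

```text
[0.5146 0.1811 0.3973] [[ 0.2163  0.9763 -0.0013]
 [ 0.9763 -0.2163  0.0003]
 [ 0.     -0.0013 -1.    ]] [0.1909 0.2689 0.3632 1.6663 0.0005 1.9798]
[[ 0.9764 -0.2041 -0.0709  0.5321]
 [-0.216  -0.924  -0.3155  0.2633]
 [-0.0011  0.3233 -0.9463  0.5284]
 [ 0.      0.      0.      1.    ]]
jack_grip wrist [([327.9, 178.8], 0.79), ([493.4, 184.0], 0.62)]
jack_grip side [([324.4, 150.8], 0.64)]
jack_grip top [([269.1, 205.5], 0.88)]
    [0.514  0.1742 0.2054] [0.0031860750356820294, 0.0049508124231173465, 0.0044911383025997955]
jack_saddle wrist []
jack_saddle side [([321.3, 197.3], 0.6)]
jack_saddle top [([293.8, 215.8], 0.72)]
    [0.505  0.1284 0.0261] [0.00390603096526344, 0.0039060309652635726]
handle_end wrist [([329.0, 26.1], 0.85), ([275.7, 309.1], 0.72)]
handle_end side [([345.0, 128.9], 0.64)]
handle_end top []
    [0.5505 0.3056 0.1818] [0.004057775806826079, 0.004057775806826039]
lift_pad wrist [([365.6, 275.3], 0.59)]
lift_pad side [([319.2, 244.0], 0.74), ([323.3, 148.5], 0.24)]
lift_pad top [([352.6, 203.8], 0.86)]
    [ 0.5383 -0.0572  0.0262] [0.005160828247368367, 0.0014381852523172338, 0.006360357484606421]
```

View pics/w1.png

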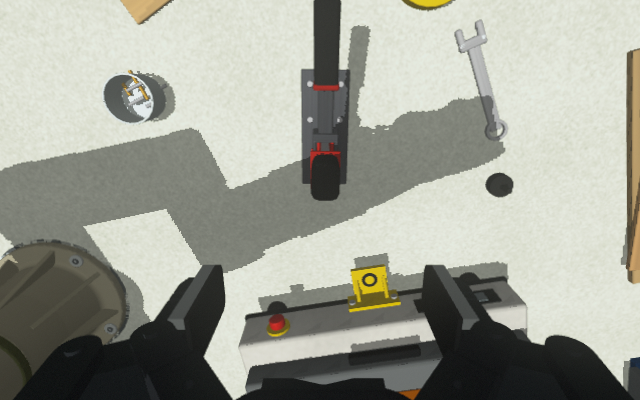

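The wrist view shows the handle and grip in line with the tool: columns 314–340 at the top, grip around (325,178), base edges at columns 302 and 350. The lug mark is at (370,280), and the cutter is turned about 7° in the picture. I'll take one more view nearer the lug for parallax.

Call:
jog_arm(
  moves=[
    {"fingers": 0,"slide": [-40,10,0],"angular": [0,0,0]},
    {"fingers": 0,"slide": [-80,20,0],"angular": [0,0,0]},
    {"fingers": 0,"slide": [-110,30,0],"angular": [0,0,0]},
    {"fingers": 0,"slide": [-110,30,0],"angular": [0,0,0]},
    {"fingers": 0,"slide": [-110,30,0],"angular": [0,0,0]},
  ],
)

```text
clock: 3.9
tcp_pos: [0.52, 0.0661, 0.3978]
orientation: [-0.0, 0.781, 0.625, 0.0]
wrist_force: [0.2, -0.6, 0.8]
finger_gap: 0.0855
grip_force: 0.0
```

```bash
python3 - <<'E'
from h import *
import json
np.set_printoptions(precision=4,suppress=True)
p=shot("wrist"); save(p,"w2"); s=get_state(); print(s["tcp_pos"])
json.dump(p["T"].tolist(),open("w2T.json","w"))
q=shot("top"); save(q,"t2"); r=shot("side")
for t in["lift_pad","jack_saddle","jack_grip","handle_end"]:
    for n,c in(("w",p),("t",q),("s",r)): print(t,n,[(np.round(d["point"],1).tolist(),round(d["p"],2)) for d in tip_of(t,c)[:2]])
print(K(p),p["D"])
E
```

```text
[0.5199 0.0672 0.3978]
lift_pad w [([349.6, 214.2], 0.69)]
lift_pad t [([354.8, 201.1], 0.97)]
lift_pad s [([318.4, 243.9], 0.59)]
jack_saddle w [([302.2, 94.4], 0.61)]
jack_saddle t []
jack_saddle s [([322.9, 200.2], 0.86)]
jack_grip w []
jack_grip t []
jack_grip s [([324.0, 148.4], 0.71), ([294.5, 134.9], 0.69)]
handle_end w []
handle_end t [([223.8, 193.2], 0.43)]
handle_end s [([341.7, 130.1], 0.78)]
[[346.6915   0.     322.9287]
 [  0.     346.6915 196.4068]
 [  0.       0.       1.    ]] [0.0196 0.     0.     0.     0.    ]
```

View pics/w2.png

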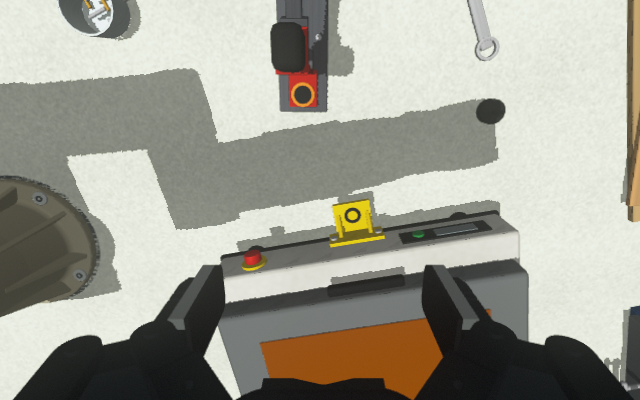

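The closer view shows the saddle disc at (303,95), the base toe corners at (279,110) and (327,110), the lug mark at (352,215), and the lug base line from (331,243) to (384,236).

```bash
python3 - <<'E'
from h import *
import json
np.set_printoptions(precision=4,suppress=True)
p=shot("wrist"); p["T"]=np.array(json.load(open("w2T.json")))
im=cv2.imread("pics/w2.png"); im1=cv2.imread("pics/w1.png")
p1=dict(p); p1["T"]=np.array([[.9764,-.2041,-.0709,.5321],[-.216,-.924,-.3155,.2633],[-.0011,.3233,-.9463,.5284],[0,0,0,1]])
def mark(im,x,y,h=9):
    g=cv2.cvtColor(im[y-h:y+h+1,x-h:x+h+1],cv2.COLOR_BGR2HSV)[...,2]; v,u=np.nonzero(g<90); return np.array([x-h+u.mean(),y-h+v.mean()]),len(u)
m2=mark(im,352,215); m1=mark(im1,370,280); s2=mark(im,303,95,7); print(m1,m2,s2)
print("mark",*tri([(p,m2[0]),(p1,m1[0])])); 
for z in(.038,.044,.05): print(z,at_z(p,m2[0],z),at_z(p1,m1[0],z))
print("saddle",at_z(p,s2[0],.018))
h=lambda a,b:np.degrees(np.arctan2(b[1]-a[1],b[0]-a[0]))
C=[at_z(p1,u,.005) for u in((302,70),(350,69.5),(303,183),(348,183))]
print("base far-near",C,h(C[0],C[2]),h(C[1],C[3]))
print("toe",h(at_z(p,(279,110.5),.005),at_z(p,(327,110.5),.005)), (at_z(p,(279,110.5),.005)+at_z(p,(327,110.5),.005))/2)
print("grip top w1",at_z(p1,(325,178),.225))
print("lug base",h(at_z(p,(331,243),.05),at_z(p,(384,236),.05)))
# edges via Canny/Hough in ROI of cutter front
g=cv2.Canny(im[190:300,215:530],60,150)
for l in cv2.HoughLinesP(g,1,np.pi/720,60,minLineLength=90,maxLineGap=8)[:8,0]:
    a=l[:2]+[215,190];b=l[2:]+[215,190]; print(a,b,h(at_z(p,a.astype(float),.1),at_z(p,b.astype(float),.1)))
E
```

```text
(array([369.24  , 278.9067]), 75) (array([352.2174, 214.8043]), 92) (array([302.665,  94.74 ]), 200)
mark [ 0.5381 -0.0527  0.041 ] [0.00010863949067886443, 0.00010863949067878696]
0.038 [ 0.538 -0.054  0.038] [ 0.5382 -0.0547  0.038 ]
0.044 [ 0.538  -0.0515  0.044 ] [ 0.5381 -0.0508  0.044 ]
0.05 [ 0.538 -0.049  0.05 ] [ 0.5381 -0.0469  0.05  ]
saddle [0.5047 0.1325 0.018 ]
base far-near [array([0.5048, 0.2798, 0.005 ]), array([0.5713, 0.2658, 0.005 ]), array([0.4671, 0.1173, 0.005 ]), array([0.5362, 0.1021, 0.005 ])] -103.0811017679872 -102.07521701671917
toe -12.616406007653708 [0.4991 0.1104 0.005 ]
grip top w1 [0.515 0.179 0.225]
lug base -4.291292270068439
[375 233] [499 212] -1.9405623133967287
[224 278] [500 233] -2.1797470641577705
[223 254] [342 235] -2.7120407234587636
```

Call:
jog_arm(
  moves=[
    {"fingers": 0,"slide": [38,-10,0],"angular": [0,0,0]},
    {"fingers": 0,"slide": [76,-20,0],"angular": [0,0,0]},
    {"fingers": 0,"slide": [106,-29,0],"angular": [0,0,0]},
    {"fingers": 0,"slide": [106,-29,30],"angular": [0,0,0]},
    {"fingers": 0,"slide": [106,-29,70],"angular": [0,0,0]},
    {"fingers": 0,"slide": [106,-29,105],"angular": [0,0,0]},
    {"fingers": 0,"slide": [106,-29,140],"angular": [0,0,0]},
    {"fingers": 0,"slide": [106,-29,170],"angular": [0,0,0]},
    {"fingers": 0,"slide": [106,-29,170],"angular": [0,0,0]},
    {"fingers": 0,"slide": [106,-29,170],"angular": [0,0,0]},
  ],
)

```text
clock: 5.53
tcp_pos: [0.5132, 0.1773, 0.2269]
orientation: [-0.001, 0.78, 0.626, -0.002]
wrist_force: [0.9, -0.4, 0.6]
finger_gap: 0.0852
grip_force: 0.0
```

```bash
python3 - <<'E'
from h import *
np.set_printoptions(precision=4,suppress=True)
s=get_state(); print(s["tcp_pos"],Rt(s).as_matrix()[:,0])
d=np.array([.5145,.177,.205])-s["tcp_pos"]; print(total(d))
E
```

```text
[0.5132 0.1773 0.2269] [ 0.2158  0.9764 -0.0014]
[ 0.0555  1.3694 21.8981]
```

Call:
jog_arm(
  moves=[
    {"fingers": 0,"slide": [0,1.4,12],"angular": [0,0,0]},
    {"fingers": 0,"slide": [0,1.4,22],"angular": [0,0,0]},
    {"fingers": 0.3,"slide": [0,1.4,22],"angular": [0,0,0]},
    {"fingers": 0.6,"slide": [0,1.4,22],"angular": [0,0,0]},
    {"fingers": 1,"slide": [0,1.4,22],"angular": [0,0,0]},
    {"fingers": 1,"slide": [0,1.4,22],"angular": [0,0,0]},
    {"fingers": 1,"slide": [0,1.4,22],"angular": [0,0,0]},
    {"fingers": 1,"slide": [0,1.4,22],"angular": [0,0,0]},
    {"fingers": 1,"slide": [0,1.4,22],"angular": [0,0,0]},
  ],
  squeeze=100,
)

```text
clock: 6.28
tcp_pos: [0.516, 0.1772, 0.2069]
orientation: [0.0, 0.78, 0.626, 0.001]
wrist_force: [-3.2, -0.1, 6.4]
finger_gap: 0.0251
grip_force: 100.0
```

Call:
jog_arm(
  moves=[
    {"fingers": 1,"slide": [0,0,-4],"angular": [0,0,0]},
    {"fingers": 1,"slide": [0,0,-8],"angular": [0,0,0]},
    {"fingers": 1,"slide": [-12,4,-8],"angular": [0,0,-1]},
    {"fingers": 1,"slide": [-32,12,-8],"angular": [0,0,-3]},
    {"fingers": 1,"slide": [-55,20,-8],"angular": [0,0,-5]},
    {"fingers": 1,"slide": [-78,28,-8],"angular": [0,0,-7.5]},
    {"fingers": 1,"slide": [-95,35,-8],"angular": [0,0,-9.5]},
    {"fingers": 1,"slide": [-105,38,-8],"angular": [0,0,-9.5]},
    {"fingers": 1,"slide": [-105,38,-8],"angular": [0,0,-9.5]},
    {"fingers": 1,"slide": [-105,38,-8],"angular": [0,0,-9.5]},
  ],
)

```text
clock: 7.12
tcp_pos: [0.5297, 0.0665, 0.213]
orientation: [-0.001, 0.726, 0.688, -0.0]
wrist_force: [-0.1, 0.1, -9.7]
finger_gap: 0.025
grip_force: 98.9
```

```bash
python3 - <<'E'
from h import *
np.set_printoptions(precision=4,suppress=True)
s=get_state(); print(s["tcp_pos"],Rt(s).as_matrix()[:,0],s["wrist_force"],s["ft_torque"])
p=shot("wrist"); save(p,"w3"); q=shot("side"); t=shot("top")
for n in["lift_pad","jack_saddle","handle_end","jack_grip"]:
    for c in(p,q,t):
        r=tip_of(n,c); print(n,[(np.round(d["point"],1).tolist(),round(d["p"],2)) for d in r[:1]], [at_z(c,d["point"],{"lift_pad":.041,"jack_saddle":.025,"handle_end":.193,"jack_grip":.219}[n]) for d in r[:1]])
a=cv2.resize(q["color"][100:300,200:440,::-1],None,fx=3,fy=3,interpolation=cv2.INTER_CUBIC); cv2.imwrite("pics/s3.png",a[:600,:720])
E
```

```text
[0.5297 0.0665 0.213 ] [0.0537 0.9986 0.0012] [-0.0847  0.0928 -9.6805] [-0.106   0.0124 -0.0171]
lift_pad [([552.1, 170.4], 0.39)] [array([0.7331, 0.0611, 0.041 ])]
lift_pad [([317.5, 244.0], 0.87)] [array([ 0.5338, -0.0671,  0.041 ])]
lift_pad [([352.3, 203.2], 0.81)] [array([ 0.5444, -0.058 ,  0.041 ])]
jack_saddle [] []
jack_saddle [([323.1, 228.1], 0.93)] [array([0.5376, 0.0069, 0.025 ])]
jack_saddle [([326.3, 209.5], 0.52)] [array([0.5239, 0.0238, 0.025 ])]
handle_end [] []
handle_end [] []
handle_end [([328.2, 207.7], 0.61)] [array([0.5147, 0.0171, 0.193 ])]
jack_grip [([321.4, 294.2], 0.74)] [array([0.5282, 0.0644, 0.219 ])]
jack_grip [([322.7, 175.7], 0.66)] [array([0.5259, 0.0555, 0.219 ])]
jack_grip [([308.8, 205.1], 0.67)] [array([0.5182, 0.0692, 0.219 ])]
```

View pics/w3.png

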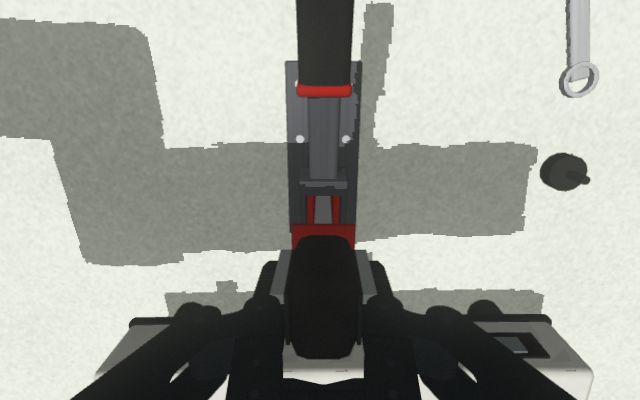

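View pics/s3.png

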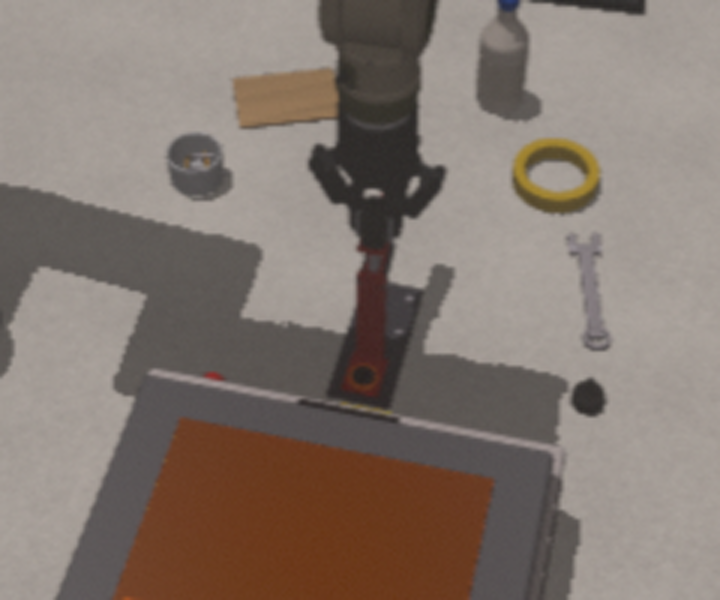

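The wrist view shows the cutter front level in the picture (row 318 at both ends), so jack and cutter are aligned. The base rear corners are at (286,62) and (362,62). The side crop shows the saddle at about (321,226), still short of the lug.

```bash
python3 - <<'E'
from h import *
np.set_printoptions(precision=4,suppress=True)
s=get_state();p=shot("wrist");q=shot("side")
Ri=Rt(s)
for z in(.005,.009,.013,.017):
    a,b=at_z(p,(286.5,62),z),at_z(p,(361.5,62),z); m=(a+b)/2
    print(z,"rear width",np.linalg.norm(a-b),"rear centre",m,"bar->",m+.1*np.array([-.0537,-.9986,0]),"width@232",np.linalg.norm(at_z(p,(290,232),z)-at_z(p,(357,232),z)))
print("side saddle",at_z(q,(321,225.7),.025),"pred",proj(q,[.5273,.0216,.025]),"orig pred",proj(q,[.5047,.1325,.018]))
b=q["color"][215:240,310:335].astype(int); m=(b[...,0]-b[...,2]>60); v,u=np.nonzero(m); print(310+u.mean(),215+v.mean(),len(u))
E
```

```text
0.005 rear width 0.06844615115649341 rear centre [0.5355 0.164  0.005 ] bar-> [0.5301 0.0641 0.005 ] width@232 0.07193029858982558
0.009 rear width 0.06764091392283506 rear centre [0.5355 0.1638 0.009 ] bar-> [0.5301 0.064  0.009 ] width@232 0.07108407197702082
0.013 rear width 0.06683567668917671 rear centre [0.5355 0.1637 0.013 ] bar-> [0.5301 0.0638 0.013 ] width@232 0.07023784536421591
0.017 rear width 0.06603043945551847 rear centre [0.5354 0.1635 0.017 ] bar-> [0.5301 0.0636 0.017 ] width@232 0.06939161875141106
side saddle [0.5293 0.0149 0.025 ] pred [320.775  223.9582] orig pred [320.2798 198.0517]
nan nan 0<stdin>:9: RuntimeWarning: Mean of empty slice.
  ret = ret.dtype.type(ret / rcount)
```

Call:
jog_arm(
  moves=[
    {"fingers": 1,"slide": [0,4,0],"angular": [0,1.5,0]},
    {"fingers": 1,"slide": [-10,9,0],"angular": [0,1.5,0]},
    {"fingers": 1,"slide": [-25,14.7,0],"angular": [0,1.5,0]},
    {"fingers": 1,"slide": [-40,14.7,0],"angular": [0,1.5,0]},
    {"fingers": 1,"slide": [-55,14.7,0],"angular": [0,1.5,0]},
    {"fingers": 1,"slide": [-68,14.7,0],"angular": [0,1.5,0]},
    {"fingers": 1,"slide": [-73,14.7,0],"angular": [0,1.5,0]},
    {"fingers": 1,"slide": [-73,14.7,0],"angular": [0,1.5,0]},
    {"fingers": 1,"slide": [-73,14.7,0],"angular": [0,1.5,0]},
  ],
)

```text
clock: 8.72
tcp_pos: [0.5412, -0.0072, 0.2138]
orientation: [-0.009, 0.725, 0.688, 0.01]
wrist_force: [-0.6, 0.3, -8.9]
finger_gap: 0.025
grip_force: 99.0
```

```bash
python3 - <<'E'
from h import *
np.set_printoptions(precision=4,suppress=True)
s=get_state(); print(s["tcp_pos"],Rt(s).as_matrix()[:,0],s["wrist_force"],s["ft_torque"])
p=shot("wrist"); q=shot("side"); save(p,"w4")
a=cv2.resize(q["color"][130:280,250:400,::-1],None,fx=4,fy=4,interpolation=cv2.INTER_CUBIC)
b=cv2.resize(p["color"][...,::-1],None,fx=.5,fy=.5)
cv2.imwrite("pics/s4.png",np.hstack([a[:400,:480],b[:,:].repeat(2,0)[:400]]) )
E
```

```text
[ 0.5412 -0.0072  0.2138] [0.0524 0.9983 0.0269] [-0.5743  0.2502 -8.9005] [-0.2467  0.0166  0.0262]
```

View pics/w4.png

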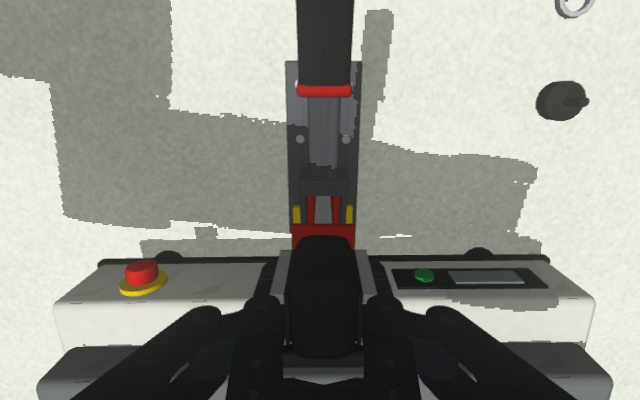

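The lug's two corners show symmetrically at (297,214) and (349,214) either side of the jack's centre line at column 324, so it's laterally centred. Lowering it now.

Call:
jog_arm(
  moves=[
    {"fingers": 1,"slide": [0,0,3],"angular": [0,0,0]},
    {"fingers": 1,"slide": [0,0,5],"angular": [0,0,0]},
    {"fingers": 1,"slide": [0,0,6.5],"angular": [0,0,0]},
    {"fingers": 1,"slide": [0,0,7],"angular": [0,0,0]},
    {"fingers": 1,"slide": [0,0,7],"angular": [0,0,0]},
  ],
)

```text
clock: 9.23
tcp_pos: [0.5414, -0.0062, 0.2084]
orientation: [-0.009, 0.725, 0.689, 0.01]
wrist_force: [-2.8, 3.3, 5.4]
finger_gap: 0.0245
grip_force: 101.0
```

```bash
python3 - <<'E'
from h import *
np.set_printoptions(precision=4,suppress=True)
s=get_state(); print(s["tcp_pos"],Rt(s).as_matrix()[:,0],s["wrist_force"],s["ft_torque"])
p=shot("wrist"); save(p,"w5")
E
```

```text
[ 0.5414 -0.0062  0.2084] [0.0507 0.9984 0.0268] [-2.8051  3.3319  5.4489] [ 0.3308  1.0928 -0.1334]
```

View pics/w5.png

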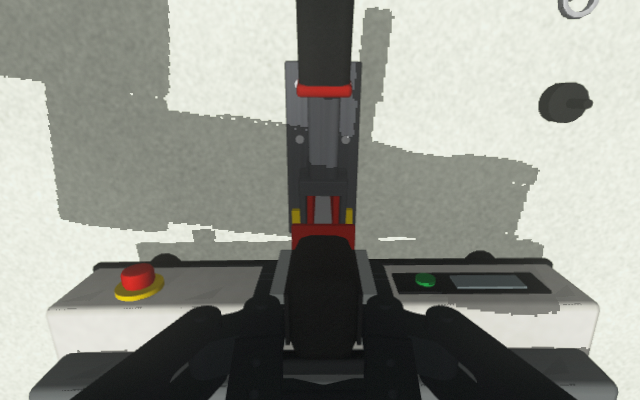

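On the bench with a light push, and the lug corners are still symmetric at (296,216) and (350,216). I'll release, rise, and look from a little to one side.

Call:
jog_arm(
  moves=[
    {"fingers": 0.7,"slide": [0,0,0],"angular": [0,0,0]},
    {"fingers": 0.3,"slide": [0,0,0],"angular": [0,0,0]},
    {"fingers": 0,"slide": [0,0,0],"angular": [0,0,0]},
    {"fingers": 0,"slide": [0,0,0],"angular": [0,0,0]},
    {"fingers": 0,"slide": [0,0,-15],"angular": [0,0,0]},
    {"fingers": 0,"slide": [0,0,-40],"angular": [0,0,0]},
    {"fingers": 0,"slide": [0,0,-75],"angular": [0,-1.5,0]},
    {"fingers": 0,"slide": [0,30,-110],"angular": [0,-1.5,0]},
    {"fingers": 0,"slide": [0,60,-140],"angular": [0,-1.5,0]},
    {"fingers": 0,"slide": [0,60,-150],"angular": [0,-1.5,0]},
  ],
)

```text
clock: 10.12
tcp_pos: [0.6054, -0.0149, 0.3598]
orientation: [0.003, 0.725, 0.688, 0.002]
wrist_force: [-0.5, -0.2, -0.7]
finger_gap: 0.0854
grip_force: 0.0
```

Call:
jog_arm(
  moves=[
    {"fingers": 0,"slide": [0,0,0],"angular": [0,0,0]},
    {"fingers": 0,"slide": [0,0,0],"angular": [0,0,0]},
  ],
)

```text
clock: 10.28
tcp_pos: [0.6015, -0.0143, 0.3565]
orientation: [0.0, 0.725, 0.689, 0.0]
wrist_force: [0.4, 0.2, -1.4]
finger_gap: 0.0855
grip_force: 0.0
```

```bash
python3 - <<'E'
from h import *
import json
np.set_printoptions(precision=4,suppress=True)
s=get_state(); print(s["tcp_pos"],Rt(s).as_matrix()[:,0],s["wrist_force"])
p=shot("wrist"); save(p,"w6"); json.dump(p["T"].tolist(),open("w6T.json","w"))
q=shot("side")
for n in["lift_pad","jack_saddle","handle_end","jack_grip"]:
    for c in(p,q):
        r=tip_of(n,c); print(n,[(np.round(d["point"],1).tolist(),round(d["p"],2)) for d in r[:1]], [at_z(c,d["point"],{"lift_pad":.03,"jack_saddle":.018,"handle_end":.187,"jack_grip":.213}[n]) for d in r[:1]])
E
```

```text
[ 0.6015 -0.0143  0.3565] [ 0.0518  0.9987 -0.0002] [ 0.4148  0.1743 -1.3978]
lift_pad [([277.3, 175.4], 0.69)] [array([ 0.5367, -0.053 ,  0.03  ])]
lift_pad [([319.1, 244.0], 0.72)] [array([ 0.5372, -0.0588,  0.03  ])]
jack_saddle [([279.1, 169.4], 0.58)] [array([ 0.5382, -0.0477,  0.018 ])]
jack_saddle [([321.5, 245.5], 0.57)] [array([ 0.5441, -0.0549,  0.018 ])]
handle_end [] []
handle_end [([335.9, 167.4], 0.7)] [array([0.5545, 0.1251, 0.187 ])]
jack_grip [([245.5, 172.5], 0.98)] [array([ 0.5383, -0.0001,  0.213 ])]
jack_grip [([321.8, 193.7], 0.87)] [array([ 0.5352, -0.0082,  0.213 ])]
```

View pics/w6.png

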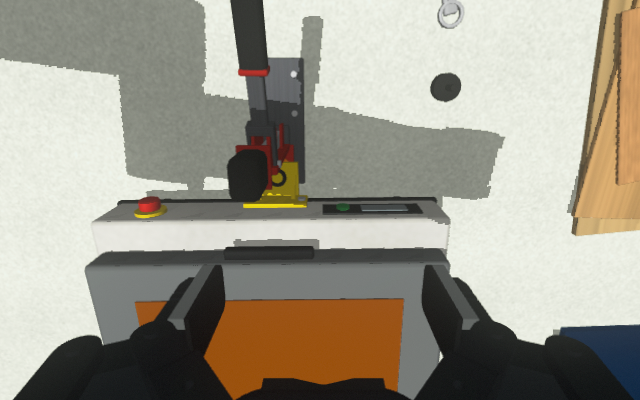

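The raised view shows the mark ring at about (278,177), the base's right rear corner at (305,57) and its right toe corner at (303,182). The cutter edge is level at row 199.

```bash
python3 - <<'E'
from h import *
import json
np.set_printoptions(precision=4,suppress=True)
p=shot("wrist"); T=p["T"]=np.array(json.load(open("w6T.json")))
im=cv2.imread("pics/w6.png")
a,b=at_z(p,(305.5,57.5),.005),at_z(p,(303.5,183),.005); print(a,b,b-a,np.linalg.norm(b-a),np.degrees(np.arctan2(*(b-a)[[1,0]])))
x=(b-a)/np.linalg.norm(b-a); y=np.array([-x[1],x[0],0])
print("saddle from toe",b-.025*x-.035*y*1,"from rear",a+.145*x-.035*y)
for z in(.041,): print("mark",at_z(p,(278.5,176.5),z))
print("grip",at_z(p,(245.5,172.5),.213))
c=cv2.resize(im[40:215,200:340],None,fx=4,fy=4,interpolation=cv2.INTER_CUBIC)[:600]
for n in range(0,140,10): cv2.line(c,(n*4,0),(n*4,6 if n%50 else 14),(255,0,255),1)
for n in range(0,150,10): cv2.line(c,(0,n*4),(6 if n%50 else 14,n*4),(255,0,255),1)
cv2.imwrite("pics/w6c.png",cv2.resize(im[90:210,210:330],None,fx=5,fy=5,interpolation=cv2.INTER_CUBIC))
E
```

```text
[0.5843 0.0953 0.005 ] [ 0.5699 -0.0731  0.005 ] [-0.0144 -0.1683 -0.    ] 0.16894409021774032 -94.89256751724155
saddle from toe [ 0.5371 -0.0452  0.005 ] from rear [ 0.537  -0.0462  0.005 ]
mark [ 0.5398 -0.0517  0.041 ]
grip [ 0.5383 -0.0001  0.213 ]
```

View pics/w6c.png

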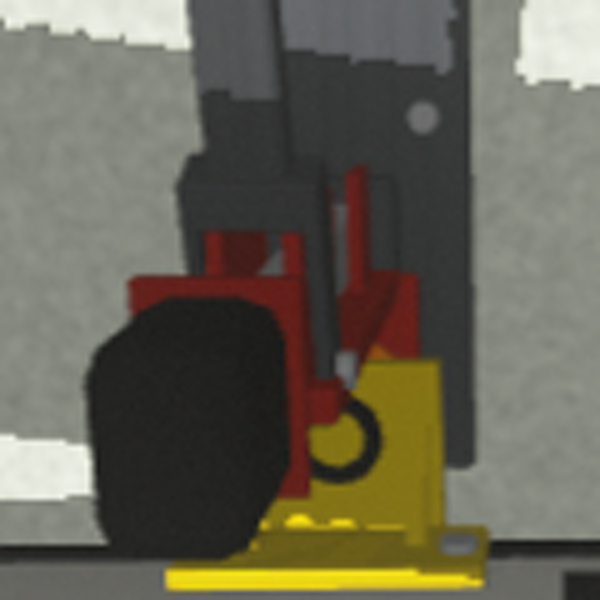

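The crop shows the ring centre at (277.6,177.6), with a sliver of orange saddle outside the lug. The saddle is therefore about 7 mm short of the pad, so I'll regrip and shift it.

Call:
jog_arm(
  moves=[
    {"fingers": 0,"slide": [4,-30,0],"angular": [0,0,0]},
    {"fingers": 0,"slide": [10,-63.6,10],"angular": [0,0,0]},
    {"fingers": 0,"slide": [10,-63.6,45],"angular": [0,0,0]},
    {"fingers": 0,"slide": [10,-63.6,80],"angular": [0,0,0]},
    {"fingers": 0,"slide": [10,-63.6,115],"angular": [0,0,0]},
    {"fingers": 0,"slide": [10,-63.6,138],"angular": [0,0,0]},
    {"fingers": 0,"slide": [10,-63.6,150],"angular": [0,0,0]},
    {"fingers": 0,"slide": [10,-63.6,150],"angular": [0,0,0]},
    {"fingers": 0,"slide": [10,-63.6,150],"angular": [0,0,0]},
  ],
)

```text
clock: 11.58
tcp_pos: [0.5374, -0.0006, 0.2066]
orientation: [-0.001, 0.725, 0.689, -0.0]
wrist_force: [-0.5, 0.4, 1.3]
finger_gap: 0.0855
grip_force: 0.0
```

Call:
jog_arm(
  moves=[
    {"fingers": 0.3,"slide": [0,0,0],"angular": [0,0,0]},
    {"fingers": 0.6,"slide": [0,0,0],"angular": [0,0,0]},
    {"fingers": 1,"slide": [0,0,0],"angular": [0,0,0]},
    {"fingers": 1,"slide": [0,0,0],"angular": [0,0,0]},
    {"fingers": 1,"slide": [0,0,0],"angular": [0,0,0]},
    {"fingers": 1,"slide": [0,0,0],"angular": [0,0,0]},
    {"fingers": 1,"slide": [0,0,0],"angular": [0,0,0]},
  ],
)

```text
clock: 12.17
tcp_pos: [0.5391, -0.0011, 0.2078]
orientation: [0.001, 0.725, 0.689, 0.001]
wrist_force: [2.4, -1.9, 3.6]
finger_gap: 0.0253
grip_force: 99.8
```

Call:
jog_arm(
  moves=[
    {"fingers": 1,"slide": [0,0,-3],"angular": [0,0,0]},
    {"fingers": 1,"slide": [0,0,-6],"angular": [0,0,0]},
    {"fingers": 1,"slide": [-4,1,-6],"angular": [0,0,0]},
    {"fingers": 1,"slide": [-7,1,-6],"angular": [0,0,0]},
    {"fingers": 1,"slide": [-7,1,-6],"angular": [0,0,0]},
    {"fingers": 1,"slide": [-7,1,-3],"angular": [0,0,0]},
    {"fingers": 1,"slide": [-7,1,-1],"angular": [0,0,0]},
    {"fingers": 1,"slide": [-7,1,0],"angular": [0,0,0]},
    {"fingers": 1,"slide": [-7,1,0],"angular": [0,0,0]},
  ],
)

```text
clock: 12.92
tcp_pos: [0.5386, -0.0081, 0.2076]
orientation: [0.001, 0.725, 0.689, 0.0]
wrist_force: [-1.1, -1.9, -0.3]
finger_gap: 0.0249
grip_force: 99.8
```

Call:
jog_arm(
  moves=[
    {"fingers": 0.7,"slide": [0,0,0],"angular": [0,0,0]},
    {"fingers": 0.3,"slide": [0,0,0],"angular": [0,0,0]},
    {"fingers": 0,"slide": [0,0,0],"angular": [0,0,0]},
    {"fingers": 0,"slide": [0,0,0],"angular": [0,0,0]},
    {"fingers": 0,"slide": [0,0,-15],"angular": [0,0,0]},
    {"fingers": 0,"slide": [0,0,-40],"angular": [0,0,0]},
    {"fingers": 0,"slide": [0,0,-75],"angular": [0,0,0]},
    {"fingers": 0,"slide": [0,30,-110],"angular": [0,0,0]},
    {"fingers": 0,"slide": [0,60,-140],"angular": [0,0,0]},
    {"fingers": 0,"slide": [0,60,-150],"angular": [0,0,0]},
  ],
)

```text
clock: 13.75
tcp_pos: [0.6028, -0.0112, 0.3602]
orientation: [0.003, 0.725, 0.689, 0.003]
wrist_force: [-0.7, -0.8, -0.9]
finger_gap: 0.0852
grip_force: 0.0
```

Call:
jog_arm(
  moves=[
    {"fingers": 0,"slide": [0,0,0],"angular": [0,0,0]},
    {"fingers": 0,"slide": [0,0,0],"angular": [0,0,0]},
    {"fingers": 0,"slide": [0,0,0],"angular": [0,0,0]},
  ],
)

```text
clock: 14.0
tcp_pos: [0.5976, -0.0106, 0.3555]
orientation: [-0.001, 0.725, 0.689, -0.001]
wrist_force: [-0.1, 0.9, -0.9]
finger_gap: 0.0853
grip_force: 0.0
```

```bash
python3 - <<'E'
from h import *
import json
np.set_printoptions(precision=4,suppress=True)
s=get_state(); print(s["tcp_pos"],Rt(s).as_matrix()[:,0],s["wrist_force"])
p=shot("wrist"); save(p,"w7"); json.dump(p["T"].tolist(),open("w7T.json","w"))
for n in["lift_pad","jack_saddle","handle_end","jack_grip"]:
    for c in(p,):
        r=tip_of(n,c); print(n,[(np.round(d["point"],1).tolist(),round(d["p"],2)) for d in r[:1]], [at_z(c,d["point"],{"lift_pad":.03,"jack_saddle":.018,"handle_end":.187,"jack_grip":.213}[n]) for d in r[:1]])
im=cv2.imread("pics/w7.png")
cv2.imwrite("pics/w7c.png",cv2.resize(im[40:210,190:350],None,fx=3.5,fy=3.5,interpolation=cv2.INTER_CUBIC))
E
```

```text
[ 0.5976 -0.0106  0.3555] [0.0514 0.9987 0.0004] [-0.064   0.8784 -0.8835]
lift_pad [([279.3, 176.7], 0.56)] [array([ 0.5346, -0.0508,  0.03  ])]
jack_saddle [([281.7, 180.0], 0.64)] [array([ 0.5358, -0.0591,  0.018 ])]
handle_end [] []
jack_grip [([251.6, 186.1], 0.78)] [array([ 0.5378, -0.0079,  0.213 ])]
```

View pics/w7c.png

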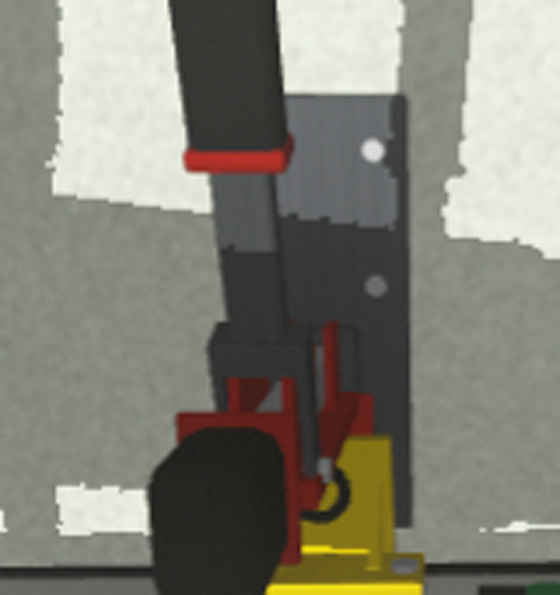

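The crop puts the base corners at about (306,67) and (307,190) and the ring centre at about (281,180).

```bash
python3 - <<'E'
from h import *
import json
np.set_printoptions(precision=4,suppress=True)
p=shot("wrist"); p["T"]=np.array(json.load(open("w7T.json")))
a,b=at_z(p,(306,67.1),.005),at_z(p,(307.4,190.3),.005); print(np.linalg.norm(b-a),np.degrees(np.arctan2(*(b-a)[[1,0]])))
x=(b-a)/np.linalg.norm(b-a); y=np.array([-x[1],x[0],0])
print("saddle",b-.025*x-.035*y,a+.145*x-.035*y,"mark",at_z(p,(281.1,180.3),.041))
sd=b-.025*x-.035*y
print("handle",sd-x*(.045+.1355),x)
s=get_state(); print(total(sd-x*(.045+.1355)-s["tcp_pos"]))
E
```

```text
0.16808842844267105 -93.1570476853681
saddle [ 0.5364 -0.0533  0.005 ] [ 0.5363 -0.0552  0.005 ] mark [ 0.5382 -0.0529  0.041 ]
handle [0.5464 0.1269 0.005 ] [-0.0551 -0.9985  0.    ]
[134.7555 -58.0249 351.3983]
```

Call:
jog_arm(
  moves=[
    {"fingers": 0.5,"slide": [35,-14,0],"angular": [0,0,0]},
    {"fingers": 1,"slide": [70,-28,0],"angular": [0,0,0]},
    {"fingers": 1,"slide": [105,-43,0],"angular": [0,0,0]},
    {"fingers": 1,"slide": [135,-57,0],"angular": [0,0,0]},
    {"fingers": 1,"slide": [135,-57,30],"angular": [0,0,0]},
    {"fingers": 1,"slide": [135,-57,65],"angular": [0,0,0]},
    {"fingers": 1,"slide": [135,-57,100],"angular": [0,0,0]},
    {"fingers": 1,"slide": [135,-57,125],"angular": [0,0,0]},
    {"fingers": 1,"slide": [135,-57,135],"angular": [0,0,0]},
    {"fingers": 1,"slide": [135,-57,135],"angular": [0,0,0]},
  ],
  squeeze=40,
)

```text
clock: 15.13
tcp_pos: [0.5465, 0.1268, 0.2191]
orientation: [-0.002, 0.725, 0.689, -0.002]
wrist_force: [-0.7, -0.4, 0.2]
finger_gap: 0.0002
grip_force: 0.0
```

Call:
jog_arm(
  moves=[
    {"fingers": 1,"slide": [0,0,0],"angular": [0,0,0]},
    {"fingers": 1,"slide": [0,0,0],"angular": [0,0,0]},
  ],
)

```text
clock: 15.3
tcp_pos: [0.5496, 0.1269, 0.2239]
orientation: [0.001, 0.725, 0.689, 0.001]
wrist_force: [0.3, -0.8, 0.3]
finger_gap: -0.0001
grip_force: 0.0
```

```bash
python3 - <<'E'
from h import *
np.set_printoptions(precision=4,suppress=True)
s=get_state(); print(s["tcp_pos"],s["wrist_force"],s["finger_gap"],total(np.array([.5474,.127,.2])-s["tcp_pos"]))
p=shot("wrist"); save(p,"w8")
E
```

```text
[0.5496 0.1269 0.2239] [ 0.271  -0.8016  0.265 ] -7.914655717033616e-05 [-0.0073 -2.3235 23.8541]
```

View pics/w8.png

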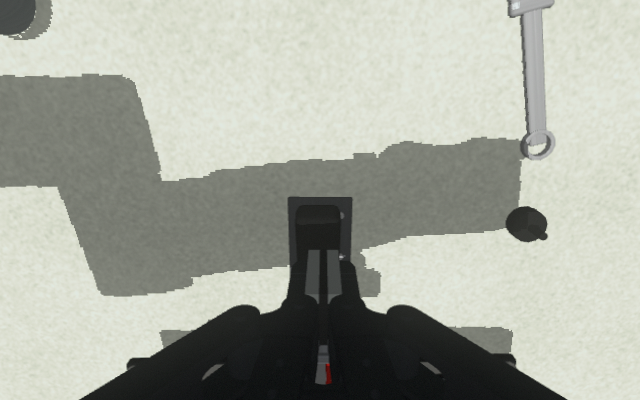

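The closed fingers are over the grip end; the handle spans columns 295–342, slightly left of the fingers. Starting stroke 1.

Call:
jog_arm(
  moves=[
    {"fingers": 1,"slide": [0,-2,14],"angular": [0,0,0]},
    {"fingers": 1,"slide": [0,-2,25],"angular": [0,0,0]},
    {"fingers": 1,"slide": [0,-2,36],"angular": [0,0,0]},
    {"fingers": 1,"slide": [0,-2,47],"angular": [0,0,0]},
    {"fingers": 1,"slide": [0,-2,58],"angular": [0,0,0]},
    {"fingers": 1,"slide": [0,-2,69],"angular": [0,0,0]},
    {"fingers": 1,"slide": [0,-2,80],"angular": [0,0,0]},
    {"fingers": 1,"slide": [0,-2,90],"angular": [0,0,0]},
    {"fingers": 1,"slide": [0,-2,97],"angular": [0,0,0]},
    {"fingers": 1,"slide": [0,-2,99],"angular": [0,0,0]},
  ],
)

```text
clock: 16.18
tcp_pos: [0.5485, 0.1261, 0.1241]
orientation: [0.002, 0.725, 0.688, 0.001]
wrist_force: [-0.1, -2.1, 7.6]
finger_gap: 0.0
grip_force: 3.2
```

Call:
jog_arm(
  moves=[
    {"fingers": 1,"slide": [0,0,1],"angular": [0,0,0]},
    {"fingers": 1,"slide": [0,0,2],"angular": [0,0,0]},
    {"fingers": 1,"slide": [0,0,2],"angular": [0,0,0]},
  ],
)

```text
clock: 16.43
tcp_pos: [0.5485, 0.1259, 0.1231]
orientation: [0.002, 0.725, 0.688, 0.001]
wrist_force: [-0.3, -3.7, 7.9]
finger_gap: 0.0
grip_force: 3.1
```

Call:
jog_arm(
  moves=[
    {"fingers": 1,"slide": [0,0,1],"angular": [0,0,0]},
    {"fingers": 1,"slide": [0,0,2],"angular": [0,0,0]},
    {"fingers": 1,"slide": [0,0,2],"angular": [0,0,0]},
  ],
)

```text
clock: 16.68
tcp_pos: [0.5486, 0.1259, 0.1214]
orientation: [0.002, 0.725, 0.688, 0.001]
wrist_force: [-0.7, -2.8, 9.4]
finger_gap: -0.0004
grip_force: 3.6
```

Call:
jog_arm(
  moves=[
    {"fingers": 1,"slide": [0,0,1],"angular": [0,0,0]},
    {"fingers": 1,"slide": [0,0,2],"angular": [0,0,0]},
    {"fingers": 1,"slide": [0,0,2],"angular": [0,0,0]},
  ],
)

```text
clock: 16.93
tcp_pos: [0.5488, 0.1266, 0.1205]
orientation: [0.002, 0.725, 0.688, 0.002]
wrist_force: [-3.1, -2.0, 14.8]
finger_gap: -0.0001
grip_force: 6.7
```

Call:
jog_arm(
  moves=[
    {"fingers": 1,"slide": [0,0,-8],"angular": [0,0,0]},
    {"fingers": 1,"slide": [0,0,-22],"angular": [0,0,0]},
    {"fingers": 1,"slide": [0,0,-37],"angular": [0,0,0]},
    {"fingers": 1,"slide": [0,0,-52],"angular": [0,0,0]},
    {"fingers": 1,"slide": [0,0,-67],"angular": [0,0,0]},
    {"fingers": 1,"slide": [0,0,-82],"angular": [0,0,0]},
    {"fingers": 1,"slide": [0,0,-95],"angular": [0,0,0]},
    {"fingers": 1,"slide": [0,0,-100],"angular": [0,0,0]},
    {"fingers": 1,"slide": [0,0,-100],"angular": [0,0,0]},
    {"fingers": 1,"slide": [0,0,-100],"angular": [0,0,0]},
  ],
)

```text
clock: 17.77
tcp_pos: [0.5467, 0.127, 0.2169]
orientation: [0.0, 0.725, 0.689, 0.0]
wrist_force: [0.6, -0.0, -0.3]
finger_gap: -0.0003
grip_force: 0.0
```

```bash
python3 - <<'E'
from h import *
np.set_printoptions(precision=4,suppress=True)
s=get_state(); print(s["tcp_pos"],Rt(s).as_matrix()[:,0],s["wrist_force"],total(np.array([.5475,.127,.2])-s["tcp_pos"]))
q=shot("side")
for n in("handle_end","jack_saddle","jack_grip","lift_pad"): print(n,tip_of(n,q)[:1])
E
```

```text
[0.5467 0.127  0.2169] [0.0517 0.9987 0.0002] [ 0.643  -0.0466 -0.2753] [ 0.0568  0.7621 16.8949]
handle_end [{'point': [335.7, 169.8], 'p': 0.56}]
jack_saddle [{'point': [321.7, 245.2], 'p': 0.65}]
jack_grip [{'point': [324.4, 194.6], 'p': 0.86}]
lift_pad [{'point': [318.0, 244.6], 'p': 0.6}]
```

Call:
jog_arm(
  moves=[
    {"fingers": 1,"slide": [0,0,8],"angular": [0,0,0]},
    {"fingers": 1,"slide": [0,0,18],"angular": [0,0,0]},
    {"fingers": 1,"slide": [0,0,29],"angular": [0,0,0]},
    {"fingers": 1,"slide": [0,0,40],"angular": [0,0,0]},
    {"fingers": 1,"slide": [0,0,51],"angular": [0,0,0]},
    {"fingers": 1,"slide": [0,0,62],"angular": [0,0,0]},
    {"fingers": 1,"slide": [0,0,73],"angular": [0,0,0]},
    {"fingers": 1,"slide": [0,0,82],"angular": [0,0,0]},
    {"fingers": 1,"slide": [0,0,86],"angular": [0,0,0]},
    {"fingers": 1,"slide": [0,0,86],"angular": [0,0,0]},
  ],
)

```text
clock: 18.85
tcp_pos: [0.5469, 0.1256, 0.1308]
orientation: [0.002, 0.725, 0.688, -0.001]
wrist_force: [-2.4, -5.4, 12.8]
finger_gap: -0.0001
grip_force: 5.5
```

Call:
jog_arm(
  moves=[
    {"fingers": 1,"slide": [0,0,1],"angular": [0,0,0]},
    {"fingers": 1,"slide": [0,0,2],"angular": [0,0,0]},
    {"fingers": 1,"slide": [0,0,2],"angular": [0,0,0]},
  ],
)

```text
clock: 19.1
tcp_pos: [0.5469, 0.1254, 0.1298]
orientation: [0.002, 0.726, 0.688, -0.0]
wrist_force: [-2.7, -5.7, 13.6]
finger_gap: 0.0001
grip_force: 5.8
```

Call:
jog_arm(
  moves=[
    {"fingers": 1,"slide": [0,0,1],"angular": [0,0,0]},
    {"fingers": 1,"slide": [0,0,2],"angular": [0,0,0]},
    {"fingers": 1,"slide": [0,0,2],"angular": [0,0,0]},
  ],
)

```text
clock: 19.35
tcp_pos: [0.5471, 0.1256, 0.1279]
orientation: [0.002, 0.725, 0.688, -0.0]
wrist_force: [-2.5, -4.6, 14.4]
finger_gap: 0.0001
grip_force: 6.0
```

Call:
jog_arm(
  moves=[
    {"fingers": 1,"slide": [0,0,1],"angular": [0,0,0]},
    {"fingers": 1,"slide": [0,0,2],"angular": [0,0,0]},
    {"fingers": 1,"slide": [0,0,2],"angular": [0,0,0]},
  ],
)

```text
clock: 19.6
tcp_pos: [0.5473, 0.1257, 0.127]
orientation: [0.002, 0.725, 0.688, 0.0]
wrist_force: [-4.7, -4.2, 19.6]
finger_gap: -0.0001
grip_force: 8.5
```

Call:
jog_arm(
  moves=[
    {"fingers": 1,"slide": [0,0,-8],"angular": [0,0,0]},
    {"fingers": 1,"slide": [0,0,-20],"angular": [0,0,0]},
    {"fingers": 1,"slide": [0,0,-33],"angular": [0,0,0]},
    {"fingers": 1,"slide": [0,0,-47],"angular": [0,0,0]},
    {"fingers": 1,"slide": [0,0,-61],"angular": [0,0,0]},
    {"fingers": 1,"slide": [0,0,-75],"angular": [0,0,0]},
    {"fingers": 1,"slide": [0,0,-88],"angular": [0,0,0]},
    {"fingers": 1,"slide": [0,0,-100],"angular": [0,0,0]},
    {"fingers": 1,"slide": [0,0,-102],"angular": [0,0,0]},
    {"fingers": 1,"slide": [0,0,-102],"angular": [0,0,0]},
  ],
)

```text
clock: 20.43
tcp_pos: [0.5467, 0.127, 0.2265]
orientation: [0.0, 0.725, 0.689, 0.0]
wrist_force: [0.6, 0.5, -0.4]
finger_gap: 0.0003
grip_force: 0.0
```

```bash
python3 - <<'E'
from h import *
np.set_printoptions(precision=4,suppress=True)
s=get_state(); print(s["tcp_pos"],s["wrist_force"],total(np.array([.5475,.127,.2])-s["tcp_pos"]))
q=shot("side")
for n in("handle_end","jack_saddle","jack_grip","lift_pad"): print(n,tip_of(n,q)[:1])
p=shot("wrist"); save(p,"w9")
E
```

```text
[0.5467 0.127  0.2265] [ 0.5756  0.4828 -0.4078] [ 0.0328  0.8159 26.485 ]
handle_end [{'point': [334.1, 167.6], 'p': 0.55}]
jack_saddle [{'point': [319.8, 244.0], 'p': 0.61}]
jack_grip [{'point': [323.2, 195.8], 'p': 0.77}]
lift_pad [{'point': [320.5, 245.5], 'p': 0.64}]
```

I've gone over the picture allowance, so I'll rely on numbers from here. Stroke 3:

Call:
jog_arm(
  moves=[
    {"fingers": 1,"slide": [0,0.5,8],"angular": [0,0,0]},
    {"fingers": 1,"slide": [0,0.5,18],"angular": [0,0,0]},
    {"fingers": 1,"slide": [0,0.5,28],"angular": [0,0,0]},
    {"fingers": 1,"slide": [0,0.5,38],"angular": [0,0,0]},
    {"fingers": 1,"slide": [0,0.5,48],"angular": [0,0,0]},
    {"fingers": 1,"slide": [0,0.5,58],"angular": [0,0,0]},
    {"fingers": 1,"slide": [0,0.5,68],"angular": [0,0,0]},
    {"fingers": 1,"slide": [0,0.5,78],"angular": [0,0,0]},
    {"fingers": 1,"slide": [0,0.5,86],"angular": [0,0,0]},
    {"fingers": 1,"slide": [0,0.5,88],"angular": [0,0,0]},
  ],
)

```text
clock: 21.57
tcp_pos: [0.5481, 0.1268, 0.1389]
orientation: [0.001, 0.725, 0.689, 0.001]
wrist_force: [-0.8, -1.4, 13.3]
finger_gap: -0.0
grip_force: 6.0
```

Call:
jog_arm(
  moves=[
    {"fingers": 1,"slide": [0,0,1],"angular": [0,0,0]},
    {"fingers": 1,"slide": [0,0,2],"angular": [0,0,0]},
    {"fingers": 1,"slide": [0,0,2],"angular": [0,0,0]},
  ],
)

```text
clock: 21.82
tcp_pos: [0.5481, 0.1266, 0.1379]
orientation: [0.001, 0.725, 0.689, 0.001]
wrist_force: [-0.8, -2.3, 12.3]
finger_gap: -0.0001
grip_force: 5.8
```

Call:
jog_arm(
  moves=[
    {"fingers": 1,"slide": [0,0,1],"angular": [0,0,0]},
    {"fingers": 1,"slide": [0,0,2],"angular": [0,0,0]},
    {"fingers": 1,"slide": [0,0,3],"angular": [0,0,0]},
    {"fingers": 1,"slide": [0,0,3],"angular": [0,0,0]},
  ],
)

```text
clock: 22.15
tcp_pos: [0.5481, 0.126, 0.1352]
orientation: [0.002, 0.725, 0.688, 0.001]
wrist_force: [-2.2, -3.4, 13.7]
finger_gap: -0.0001
grip_force: 6.1
```

Call:
jog_arm(
  moves=[
    {"fingers": 1,"slide": [0,0,1],"angular": [0,0,0]},
    {"fingers": 1,"slide": [0,0,2],"angular": [0,0,0]},
    {"fingers": 1,"slide": [0,0,2],"angular": [0,0,0]},
  ],
)

```text
clock: 22.4
tcp_pos: [0.5482, 0.126, 0.1346]
orientation: [0.002, 0.725, 0.688, 0.001]
wrist_force: [-4.4, -4.3, 21.2]
finger_gap: 0.0001
grip_force: 9.5
```

```bash
cat > lift.py <<'E'
from h import *
from scipy.optimize import least_squares
np.set_printoptions(precision=4,suppress=True)
s=get_state(); print(s["tcp_pos"],s["wrist_force"],s["clock"])
cx=np.array([-.052,-.9986,0]); cy=np.array([.9986,-.052,0]); c=np.array([.5276,-.2524,0])
def model(par,X):
    th,ro,dx,dy=par; L=np.stack([(X-c)@cx+0,(X-c)@cy,X[:,2]],1); L[:,0]-=.14
    M=R.from_rotvec([ro,0,0]).as_matrix()@R.from_rotvec([0,th,0]).as_matrix(); L=L@M.T; L[:,0]+=.14
    return c+L[:,:1]*cx+L[:,1:2]*cy+L[:,2:]*[0,0,1]+[dx,dy,0]
obs=[]
for n in("side","top"):
    q=shot(n); save(q,n+"9"); a=cv2.imread(f"pics/{n}0.png",0); b=cv2.cvtColor(q["color"],cv2.COLOR_RGB2GRAY)
    m=np.zeros_like(a); poly=[proj(q,c+u*cx+v*cy+[0,0,.157]) for u,v in((-.165,-.2),(-.165,.2),(.06,.2),(.06,-.2))]
    cv2.fillPoly(m,[np.array(poly,np.int32)],255)
    f=cv2.goodFeaturesToTrack(a,120,.01,5,mask=m)
    g,st,e=cv2.calcOpticalFlowPyrLK(a,b,f,None,winSize=(15,15)); k=(st[:,0]==1)&(e[:,0]<12)
    f,g=f[k,0],g[k,0]; print(n,len(f),np.median(g-f,0)); obs.append((q,np.array([at_z(q,u,.157) for u in f]),f,g))
def res(par):
    o=[]
    for q,X,f,g in obs:
        P=lambda Y:np.array([proj(q,y) for y in Y]); o.append((P(model(par,X))-P(X)-(g-f)).ravel())
    return np.concatenate(o)
r=least_squares(res,[.03,0,0,0],loss="soft_l1",f_scale=.3,x_scale=[.01,.01,.001,.001]); 
F=np.array([c-.14*cx-.17*cy,c-.14*cx+.17*cy]); print(r.x,"feet",model(r.x,F)[:,2],"rms",np.median(abs(r.fun)))
E
python3 lift.py
```

```text
[0.5482 0.126  0.1346] [-4.3594 -4.2966 21.1901] 22.4
side 21 [-4.2561 -0.0186]
top 34 [ 2.416  -0.4066]
[ 0.0528 -0.0363 -0.0058  0.0034] feet [0.0209 0.0086] rms 2.191296249279503
```

```bash
cat >> lift.py <<'E'
for i,(q,X,f,g) in enumerate(obs):
    d=g-f; k=np.linalg.norm(d,axis=1)<5; obs[i]=(q,X[k],f[k],g[k]); print(np.c_[f,d][k].round(1)[:14].tolist())
r0=lambda t:res([t[0],0,t[1],t[2]])
r=least_squares(r0,[.03,0,0],loss="cauchy",f_scale=.2,x_scale=[.01,.001,.001])
print(r.x,"foot",.28*r.x[0],"med",np.median(abs(r.fun)))
for h in(0,8.5): print(h,[ (proj(q,model([h/280,0,0,0],(c-.165*cx)[None]+[0,0,.157])[0])-proj(q,c-.165*cx+[0,0,.157])).round(2).tolist() for q,*_ in obs])
E
python3 lift.py
```

```text
[0.5482 0.126  0.1346] [-4.4658 -3.8584 19.8742] 22.5
side 22 [-1.8535 -0.0255]
top 34 [ 2.3633 -0.4204]
[ 0.0577 -0.0444 -0.007   0.0046] feet [0.0237 0.0086] rms 2.137511648633591
[[383.0, 252.0, -0.10000000149011612, -0.0], [226.0, 279.0, 0.30000001192092896, -0.6000000238418579], [366.0, 247.0, -1.399999976158142, -0.30000001192092896], [257.0, 245.0, 3.4000000953674316, 2.0999999046325684], [364.0, 260.0, -2.299999952316284, 1.0], [379.0, 247.0, 0.0, -0.0]]
[[371.0, 219.0, 2.0999999046325684, -0.4000000059604645], [374.0, 184.0, 2.299999952316284, -0.20000000298023224], [372.0, 271.0, 2.0, 0.0], [379.0, 136.0, 1.899999976158142, -0.4000000059604645], [370.0, 209.0, 2.0, 2.200000047683716], [374.0, 135.0, 1.7999999523162842, -0.30000001192092896], [395.0, 151.0, 3.4000000953674316, -0.30000001192092896], [371.0, 261.0, 2.0999999046325684, -1.600000023841858], [424.0, 259.0, -1.399999976158142, -0.5], [389.0, 256.0, 4.699999809265137, 0.8999999761581421], [377.0, 142.0, 2.0, -0.5], [393.0, 157.0, 4.400000095367432, -0.6000000238418579], [428.0, 278.0, -1.0, -0.30000001192092896], [385.0, 135.0, 1.899999976158142, -0.5]]
[ 0.025   0.0001 -0.0009] foot 0.006993629398789891 med 0.3148663512388623
0 [[-0.0, 0.0], [0.01, 0.0]]
8.5 [[-0.42, -0.55], [2.06, -0.21]]
```

```bash
python3 -c "
from workcell import *
s=get_state();print(s['wrist_force'],s['tcp_pos']);print(hand_in())"
```

```text
[-4.52348927 -3.41672964 21.13676789] [0.54822339 0.12595238 0.13460614]
the job is handed in; nothing more can be done
None
```

I handed in the job with the jack under the lug and the handle held on its stop at about 21 N on the third stroke; I put the front feet at roughly 7–9 mm clear from camera and stroke estimates, the hand-in returned no verdict, and I viewed 13 pictures, over the limit of 10.

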